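Seat the slicing disc on the food processor's drive shaft

ROBOT

A 6-joint arm with a two-finger parallel gripper is mounted at the origin on a cart in front of the work surface, level with it; the furniture and walls round the work are solid. World frame = base frame: x ahead of the robot, y to its left, z up, the work surface at z = 0. Lengths are in m, angles in rad, forces in N, time in s.
With the tool pointing down it reaches from about 0.4 to 0.925 m from the base axis. Payload 3.4 kg.
Tool frame: the origin (TCP) lies between the finger pads; the fingertips stand 8 mm ahead of it and the grasp point (between the pads) lies 11 mm behind it (env.tcp_to_tips is the distance from the TCP to the fingertips, in m); z points along the fingers, y is the line along which they close (so a half turn about z gives the same grasp; the last joint's range is limited). The gripper opens to 85 mm and grips with 20 to 120 N. Pads are 22 mm wide; open, the fingers measure 114 mm over their backs; the gripper's body (76 mm by 85 mm) begins 54 mm behind the grasp point. The pads swing forward as they close: fully open they stand 13 mm farther back than shut.
Start: joints at [1.155, 0.307, 1.506, -0, 1.328, -0.073], TCP at [0.193, 0.542, 0.239] pointing down, gripper open.
Joint ranges: [-3.12, 3.12], [-1.05, 2.28], [0.14, 2.33], [-1.42, 4.57], [0.1, 2.73], [-2.68, 2.68]. Speed limits (rad/s): [2.57, 2.57, 3.14, 3.14, 3.14, 3.14].

INTERFACE

Orientations are given as a rotation vector (axis times angle).
In Python, from plant import env gives the robot as it stands.
- The arm moves only by the tool apply_moves, never from a script. Its argument "motion" is a list of rows, each a list of 6 numbers: the shift along the world's x, y, z as a fraction of full scale, then the turn, a rotation vector about the world's x, y, z as a fraction of full scale. In form: [[x, y, z, ax, ay, az], ...]. A call has 1 to 20 rows; each row shifts and turns the commanded pose from where the row before left it; what a row does not reach is not made up. Full scale, the value 1, is 0.75 m for a shift and 0.1 rad for a turn. A row lasts 1/10 s, in which the tool goes at most 50 mm and 8.59 degrees, less where a joint would pass 70% of its speed; a pose out of reach is approached as far as the arm can. A call with a number of a shift or a turn outside -1 to 1 is refused whole. A call with a gripper value outside its range is refused whole. "claw" is the closure, from 0 (fully open) to 1 (shut), set as the call begins (left out, the last holds). The fingers move at their own pace and stop on an object; the grip force is fixed at half the most. Time passes only in rows, so rows that do not move let the fingers close. It gives the time, the measured TCP pose, the force, the opening and the grip force at its end, in the units of the state.
- env.observe(): the state, without advancing time (a new reading comes with each control period).
- env.capture(name): name is "side" or "top" or "wrist"; returns a dict with "frame" (384x512x3 uint8, red, green, blue), "range_z" (384x512 float32, m along the optical axis (not along the pixel's ray), 0 where there is no reading), "camera_matrix" (3x3 intrinsics, pixels), "k1" (the pictures are not rectified: a ray, as slopes to the right and down, at radius r is drawn at 1 + k1 r^2 times it, then the intrinsics apply), "cam_to_world" (4x4, takes a point from camera to world coordinates); the wrist camera has in their place "mount" (4x4, takes a point from camera to tool coordinates, whose origin is the TCP and whose axes are the flange's). Camera axes: x right, y down, z forward; pixel columns grow to the right and rows downward; lengths in m; the calibration is good to about 2 mm. A picture is of the moment at which its call begins: read the wrist's pose just before it.
- env.sign_off(): hands the job in; it is judged then, once.
Trained networks look in the newest picture that a camera, given by its name, has taken for a name from the list of things; names that differ only in an ending like _2 or _b are one class to them, and where a whole thing is asked for, a point or a joint stands for the part that bears it (a point fixed in the world has none). Each returns a list of dicts, best first, with "conf" (0 to 1); they miss things now and then, are a little off and sometimes report something else, mostly with a low value. They report only what shows in the picture. A call takes as long as a camera call. They do not tell look-alikes from the thing itself.
- env.look_for(camera, query): "uv" ([column, row] in pixels, amid what is visible of it).
- env.masks_of(camera, query): "mask" (384x512 bool, what is visible of it) and "uv" ([column, row] in pixels, amid what is visible of it).
- env.landmark_of(camera, query): "uv" ([column, row] in pixels: a listed point, or the origin of a listed thing).
The state is a dict: "time_s": time; "q": joint angles; "joint_vel": joint speeds; "effort": joint torques, N m; "ee_pos": TCP position; "eef_rot": TCP orientation; "ft_force": force on the tool from outside, world axes, zero at the start; "wrist_torque": the same for the moment, N m; "opening": finger opening in m; "grasp_force": force on a finger pad.
Only numpy, scipy, OpenCV 4.12 (cv2) and the standard library are available. Lean on these libraries where they do the work, as an engineer would, in place of code of your own. Each camera call takes 0.05 s, during which the arm holds its last target. There are 200 camera calls.

TASK

Get the food processor ready for slicing: take the slicing disc by its finger grip, put its hub over the drive shaft in the bowl, and turn it with light pressure until its tabs drop into the keyways. Then press it down until it is fully home and let go. Never force it down while the tabs are not yet in the keyways (keep well under 40 N), and leave the food and the other things on the worktop alone.

Things in the scene. Friction and masses are not known exactly. Their poses are not given: they have to be found in the camera images.
- processor: White food processor, fixed: square motor base 200 x 200 mm, 68 mm high, clear round work bowl on it (inner radius 81 mm, rim 175 mm above the worktop), black bowl handle out to 131 mm from the axis on the -x +y diagonal. Origin on the worktop under the axis; z up, x to its back. The steel drive shaft stands upright in the bowl's centre.
- shaft_foot (a point): Centre of the drive shaft's foot flange, 104 mm above the worktop; z up. The hub's foot rests here when fully home (the disc then lies just inside the bowl's rim). A soft rubber seal round the flange, 5 mm high, yields to a push of about 8 N and stays down, so the last 5 mm must be pressed.
- shaft_keys (a point): On the shaft's axis at the top face of its keyed section, 28 mm above shaft_foot. The keyed section (radius 15 mm) has four keyways a quarter turn apart, 8.8 mm wide, open at the top. How the shaft is turned is not given. It is stiff to turn (about 0.12 N m): a hub pressed hard drags it round, one pressed lightly (about 5 N) slides over it.
- shaft_tip (a point): Domed tip of the shaft's plain pilot (radius 7 mm), 62 mm above shaft_foot; the pilot stands on the keyed section.
- disc_grip (a point): Slicing disc, loose, about 0.28 kg, standing upright on its hub. Centre of its finger grip, 94 mm above the hub's foot: a grey upright bar 18 mm thick along this frame's x, 56 mm long along y, from 68 to 113 mm above the foot. Below it a boss (radius 31 mm) and the steel disc (radius 72 mm, 64 to 67 mm above the foot) with two blades. z up along the hub.
- disc_foot (a point): Centre of the underside of the disc's hub, a grey tube of 46 mm outer diameter, 94 mm below disc_grip; same axes. Bore radius 16.6 mm; from 29 mm up a narrow bore (radius 8.6 mm) for the pilot. The hub fits at every quarter turn.
- disc_tabs (a point): On the hub's axis, 10 mm above disc_foot, level with the undersides of two opposite tabs in the bore, on this frame's x axis: 7 mm wide, reaching in to 9 mm from the axis. While the tabs rest on the keyed section the foot stands 18 mm above shaft_foot and the disc stands proud of the bowl's rim.
- avocado: Avocado, 91 x 61 x 60 mm, lying on the worktop; origin under its centre. Bystander.
- lemon: Lemon, 73 x 56 x 55 mm, lying on the worktop; origin under its centre. Bystander.
- tumbler: Empty glass tumbler, 81 mm wide, 91 mm high, standing on the worktop; origin under its centre. Bystander.
- peeler: Vegetable peeler, 61 x 152 x 13 mm, lying on the worktop; origin under its centre. Bystander.
Mind the look-alikes: they are no part of the job. Leave any blue or brown look-alike of the part that bears disc_grip alone.

How it is judged:
By the outcome, as a careful person would: the job done as asked, in the order asked, and still so for the second after the job is handed in, with the robot touching nothing.
It also fails if it takes over 67 s, if anything falls off the work surface, if the arm or the gripper's body presses on something with over 40 N, if the wrist force passes 120 N, or if a joint passes its speed limit or range.

## Working session

There is one attempt and no reset: what is moved stays moved. The work goes in short steps, Python scripts to look and compute and a tool call to move; the robot and the scene stay as the last step left them, time stands still between calls to the robot, and variables do not carry over. Pictures are saved under pics/ and viewed, at most 10 in all, crops included, and the job is handed in when it is done.

Besides the shell and the picture viewer there is one more tool, called after "Call:" as a command line: name --pt "numbers of a row" for each row, then --argument value for the rest. apply_moves: Moves the arm, as the interface text tells. Shift numbers are shares of 0.75 m and turn numbers shares of 0.1 rad, none past 1 either way. Its arguments: {"type":"object","properties":{"motion":{"type":"array"},"claw":{"type":"number"}},"required":["motion"]}

```bash
mkdir -p pics
cat > h.py <<'E'
import numpy as np, cv2
from scipy.spatial.transform import Rotation as R
from plant import env
def cap(n):
    s=env.observe(); c=env.capture(n)
    if n=='wrist':
        T=np.eye(4);T[:3,:3]=R.from_rotvec(s['eef_rot']).as_matrix();T[:3,3]=s['ee_pos'];c['T']=T@np.array(c['mount'])
    else: c['T']=np.array(c['cam_to_world'])
    return c
def slopes(c,uv):
    K=np.array(c['camera_matrix']);uv=np.atleast_2d(uv).astype(float)
    d=(uv-K[:2,2])/[K[0,0],K[1,1]];s=d.copy()
    for _ in range(20): s=d/(1+c['k1']*(s**2).sum(1,keepdims=True))
    return s
def onz(c,uv,z):
    s=slopes(c,uv);r=np.c_[s,np.ones(len(s))]@c['T'][:3,:3].T;o=c['T'][:3,3]
    return o+r*((z-o[2])/r[:,2])[:,None]
def cloud(c):
    v,u=np.mgrid[:384,:512];s=slopes(c,np.c_[u.ravel(),v.ravel()]);z=c['range_z'].ravel()
    P=np.c_[s,np.ones(len(s))]*z[:,None]
    return (P@c['T'][:3,:3].T+c['T'][:3,3]).reshape(384,512,3)
def save(c,f): cv2.imwrite('pics/'+f,c['frame'][...,::-1])
E
python3 - <<'E'
from h import *
ims=[]
for n in ('top','side'):
    c=cap(n);P=cloud(c);ims.append(c['frame'])
    print(n,c['T'][:3,3],c['k1'])
    for q in ('processor','disc_grip','disc_foot','shaft_tip','shaft_keys','shaft_foot','avocado','lemon','tumbler','peeler'):
        for d in env.landmark_of(n,q)[:4]:
            u,v=np.round(d['uv']).astype(int);print(q,round(d['conf'],2),(u,v),P[v,u].round(3) if 0<=u<512 and 0<=v<384 else '')
cv2.imwrite('pics/a.png',cv2.resize(np.vstack(ims),(400*1,600))[...,::-1])
cv2.imwrite('pics/top.png',cv2.resize(ims[0],(800,600))[...,::-1]);cv2.imwrite('pics/side.png',cv2.resize(ims[1],(800,600))[...,::-1])
E
```

```text
top [0.23145369 0.05229014 1.71515953] -0.12238388673514373
processor 0.58 (np.int64(320), np.int64(243)) [ 0.427 -0.145  0.091]
disc_grip 0.96 (np.int64(172), np.int64(234)) [0.427 0.348 0.114]
disc_grip 0.88 (np.int64(238), np.int64(226)) [0.467 0.132 0.105]
disc_grip 0.83 (np.int64(125), np.int64(196)) [0.549 0.525 0.098]
disc_grip 0.28 (np.int64(386), np.int64(237)) [ 0.469 -0.388  0.018]
disc_foot 0.71 (np.int64(328), np.int64(237)) [ 0.44  -0.163  0.157]
disc_foot 0.32 (np.int64(321), np.int64(239)) [ 0.439 -0.147  0.103]
shaft_tip 0.95 (np.int64(330), np.int64(236)) [ 0.442 -0.167  0.17 ]
shaft_keys 0.69 (np.int64(329), np.int64(235)) [ 0.446 -0.165  0.159]
shaft_foot 0.91 (np.int64(328), np.int64(240)) [ 0.434 -0.167  0.127]
avocado 0.56 (np.int64(267), np.int64(180)) [0.643 0.043 0.054]
lemon 0.63 (np.int64(308), np.int64(175)) [ 0.669 -0.1    0.055]
tumbler 0.56 (np.int64(174), np.int64(168)) [0.681 0.384 0.006]
peeler 0.76 (np.int64(387), np.int64(237)) [ 0.47  -0.393  0.013]
peeler 0.65 (np.int64(331), np.int64(237)) [ 0.44  -0.171  0.163]
peeler 0.55 (np.int64(323), np.i
[... 331 characters left out ...]
nt64(204)) [0.478 0.137 0.107]
disc_foot 0.79 (np.int64(312), np.int64(275)) [0.422 0.362 0.007]
disc_foot 0.68 (np.int64(268), np.int64(324)) [0.558 0.59  0.065]
disc_foot 0.61 (np.int64(290), np.int64(226)) [0.475 0.202 0.066]
shaft_tip 0.94 (np.int64(294), np.int64(149)) [ 0.424 -0.253  0.125]
shaft_keys 0.91 (np.int64(291), np.int64(155)) [ 0.444 -0.166  0.139]
shaft_keys 0.48 (np.int64(222), np.int64(286)) [0.675 0.428 0.03 ]
shaft_foot 0.88 (np.int64(290), np.int64(165)) [ 0.455 -0.086  0.136]
avocado 0.58 (np.int64(237), np.int64(215)) [ 0.648  0.037 -0.001]
lemon 0.64 (np.int64(230), np.int64(194)) [ 0.678 -0.083  0.015]
tumbler 0.91 (np.int64(222), np.int64(284)) [0.675 0.427 0.037]
```

View pics/top.png

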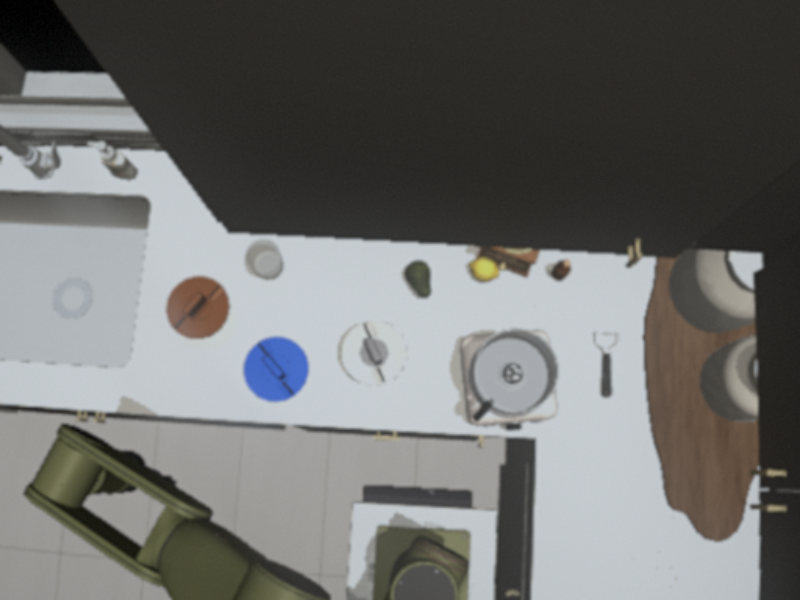

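View pics/side.png

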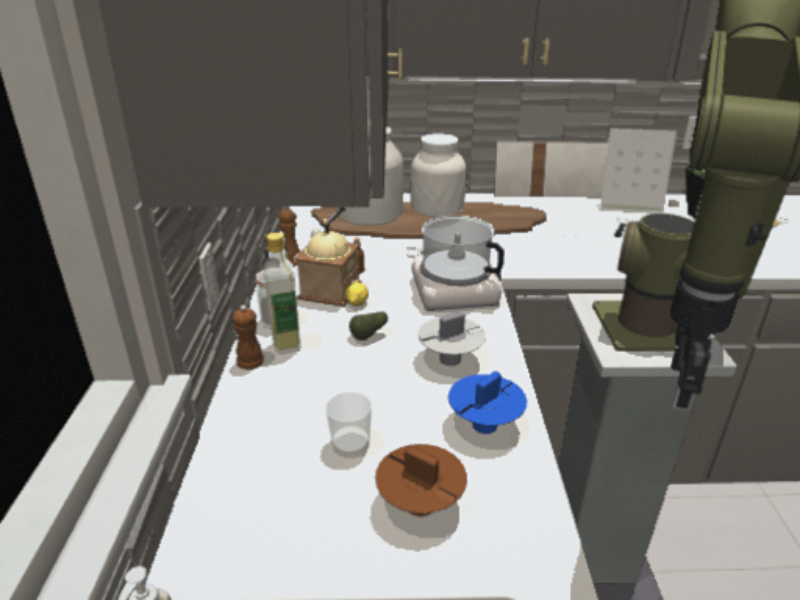

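Candidates for disc_grip in the top view (512-px): brown disc (125,196), blue disc (172,234) and steel/white disc with a grey grip (238,226). The steel one fits the description. The bowl axis is near (330,236). I'll move above the steel disc for a close look.

Call:
apply_moves --pt "0 0 0.06 0 0 0" --pt "0 0 0.06 0 0 0" --pt "0.028 -0.046 0 0 0 0" --pt "0.028 -0.046 0 0 0 0" --pt "0.028 -0.046 0 0 0 0" --pt "0.028 -0.046 0 0 0 0" --pt "0.028 -0.046 0 0 0 0" --pt "0.028 -0.046 0 0 0 0" --pt "0.028 -0.046 0 0 0 0" --pt "0.028 -0.046 0 0 0 0" --pt "0.028 -0.046 0 0 0 0" --pt "0.028 -0.046 0 0 0 0" --pt "0.028 -0.046 0 0 0 0" --pt "0.028 -0.046 0 0 0 0" --pt "0 0 0 0 0 0" --pt "0 0 0 0 0 0" --claw 0

```text
time_s: 2.7
ee_pos: [0.445, 0.127, 0.3292]
eef_rot: [-0.538, -3.094, -0.0]
ft_force: [-0.7, 0.2, -0.6]
opening: 0.0854
grasp_force: 0.0
```

```bash
cat > bar.py <<'E'
from h import *
s=env.observe();print({k:np.round(s[k],3) for k in('time_s','ee_pos','eef_rot','ft_force','opening','q')})
print('tool y',R.from_rotvec(s['eef_rot']).as_matrix()[:,1].round(3))
c=cap('wrist');P=cloud(c);print('cam',c['T'][:3,3],c['T'][:3,2])
for q in('disc_grip','disc_foot'):
    for d in env.landmark_of('wrist',q)[:3]:
        print(q,d['conf'],d['uv'],onz(c,d['uv'],.094 if 'grip' in q else 0).round(4))
m=(abs(P[...,0]-.467)<.06)&(abs(P[...,1]-.132)<.06)&(P[...,2]>.095)&(P[...,2]<.125)&(c['range_z']>0)
Q=P[m];(cx,cy),wh,a=cv2.minAreaRect(Q[:,:2].astype(np.float32)*1000)
print(m.sum(),Q.mean(0) if len(Q) else '',cx,cy,wh,a)
b=cv2.boxPoints(((cx,cy),wh,a));print(b)
D=(np.hypot(P[...,0]-.467,P[...,1]-.132)<.1)&(abs(P[...,2]-.066)<.01)
if D.sum(): (x,y),r=cv2.minEnclosingCircle(P[D][:,:2].astype(np.float32)*1000);print('disc',x,y,r,P[D][:,2].mean())
save(c,'w1.png')
E
python3 bar.py
```

```text
{'time_s': np.float64(2.7), 'ee_pos': array([0.445, 0.127, 0.329]), 'eef_rot': array([-0.538, -3.094, -0.   ]), 'ft_force': array([-0.702,  0.246, -0.567]), 'opening': np.float64(0.085), 'q': array([ 1.860e-01,  8.500e-02,  1.570e+00,  1.000e-03,  1.487e+00,
       -1.040e+00])}
tool y [0.338 0.941 0.   ]
cam [0.38188083 0.14975451 0.46504198] [ 0.24835542 -0.08896939 -0.96457453]
disc_grip 0.78 [404.9, 94.9] [[0.4271 0.3414 0.094 ]]
disc_grip 0.73 [260.3, 181.3] [[0.4719 0.1293 0.094 ]]
disc_foot 0.88 [506.0, 132.8] [[0.5544 0.5334 0.    ]]
586 [0.4731027  0.13089404 0.11205507] 474.6273193359375 130.0442352294922 (54.59030532836914, 18.237791061401367) 27.062894821166992
[[446.17197 125.74626]
 [454.46957 109.50536]
 [503.08267 134.34221]
 [494.78506 150.5831 ]]
disc 475.73907470703125 130.25344848632812 71.94799041748047 0.06860135911940414
```

View pics/w1.png

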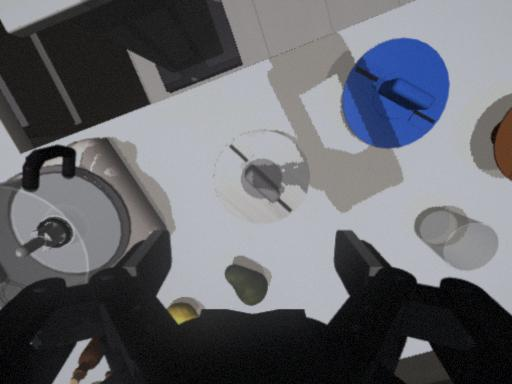

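The crop shows the steel disc with its grey grip at (262,178), the blue look-alike at (395,92) and the bowl shaft near (55,232). The choice is confirmed. Before grasping, I'll look at the shaft's keyways.

Call:
apply_moves --pt "-0.006 -0.055 0 0 0 0" --pt "-0.006 -0.055 0 0 0 0" --pt "-0.006 -0.055 0 0 0 0" --pt "-0.006 -0.055 0 0 0 0" --pt "-0.006 -0.055 -0.02 0 0 0" --pt "-0.006 -0.055 -0.04 0 0 0" --pt "0 -0.055 -0.04 0 0 0" --pt "0 0 0 0 0 0" --pt "0 0 0 0 0 0"

```text
time_s: 3.75
ee_pos: [0.4175, -0.1585, 0.255]
eef_rot: [-0.535, -3.094, -0.002]
ft_force: [-0.7, 0.2, -0.1]
opening: 0.0855
grasp_force: 0.0
```

Run:
```python
from h import *
c=cap('wrist');P=cloud(c);s=env.observe();print(s['ee_pos'],s['q'],c['T'][:3,3])
for q,z in(('shaft_tip',.166),('shaft_keys',.132),('shaft_foot',.104)):
    for d in env.landmark_of('wrist',q)[:2]:
        u,v=np.round(d['uv']).astype(int);print(q,d['conf'],d['uv'],onz(c,d['uv'],z).round(4),P[v,u].round(4)); 
        if q=='shaft_keys' and d['conf']>.5: k=(u,v)
np.savez('k.npz',P=P,f=c['frame'],T=c['T'],K=c['camera_matrix'],k1=c['k1'])
u,v=k;f=c['frame'][max(v-50,0):v+50,max(u-60,0):u+60];print('crop origin',u-60,v-50)
cv2.imwrite('pics/k.png',cv2.resize(f,None,fx=5,fy=5,interpolation=cv2.INTER_CUBIC)[...,::-1])
```

```text
[ 0.41808773 -0.15804796  0.25582543] [-4.56681340e-01  1.12065673e-01  1.72673194e+00  8.95367908e-04
  1.30327233e+00 -1.68668743e+00] [ 0.35450111 -0.13603224  0.39098527]
shaft_tip 0.68 [249.7, 220.5] [[ 0.4393 -0.1686  0.166 ]] [ 0.4384 -0.168   0.1675]
shaft_tip 0.23 [248.4, 182.0] [[ 0.406  -0.1577  0.166 ]] [ 0.4197 -0.164   0.1056]
shaft_keys 0.93 [246.6, 207.9] [[ 0.4384 -0.1718  0.132 ]] [ 0.4342 -0.1696  0.1455]
shaft_foot 0.63 [247.1, 201.0] [[ 0.4401 -0.1724  0.104 ]] [ 0.4308 -0.1686  0.1349]
crop origin 187 158
```

View pics/k.png

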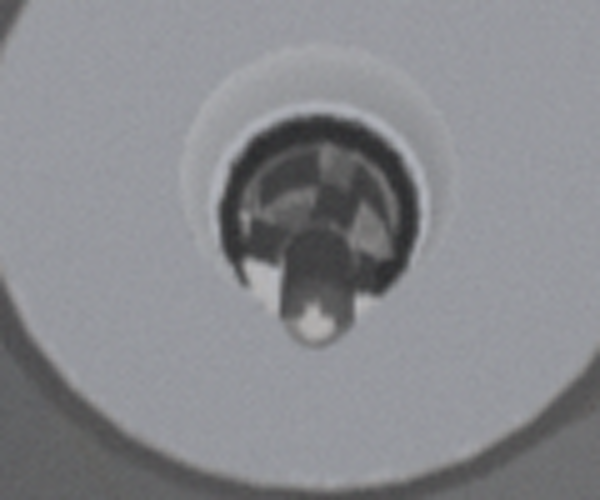

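The crop shows the dark keyways: one up-right of the pilot at crop (335,195), one at left (265,237). I'll rectify onto the key plane to get the angle and refine the axis.

Run:
```python
from h import *
d=np.load('k.npz');P=d['P'];c={'T':d['T'],'camera_matrix':d['K'],'k1':float(d['k1'])};f=d['f']
def circ(Q):
    A=np.c_[2*Q[:,:2],np.ones(len(Q))];x=np.linalg.lstsq(A,(Q[:,:2]**2).sum(1),rcond=None)[0];return x[:2],np.sqrt(x[2]+x[0]**2+x[1]**2),len(Q)
r=np.hypot(P[...,0]-.4395,P[...,1]+.17)
rim=P[(abs(P[...,2]-.175)<.004)&(r>.07)&(r<.095)];print('rim',circ(rim))
for z0,z1 in((.14,.162),(.162,.169)):
    Q=P[(r<.02)&(P[...,2]>z0)&(P[...,2]<z1)];print(z0,len(Q),Q.mean(0),Q.min(0),Q.max(0), circ(Q))
Q=P[(r<.022)&(abs(P[...,2]-.132)<.003)];(x,y),rr=cv2.minEnclosingCircle(Q[:,:2].astype(np.float32)*1e3);print('keytop',len(Q),x,y,rr)
# rectify at z=.132, grid 0.1mm, +-25mm ; x up, y left
cx,cy=.4395,-.170
g=np.arange(-250,251)*1e-4
Y,X=np.meshgrid(cy-g,cx-g)
W=np.c_[X.ravel(),Y.ravel(),np.full(X.size,.132)]
C=(W-c['T'][:3,3])@c['T'][:3,:3];s=C[:,:2]/C[:,2:];s=s*(1+c['k1']*(s**2).sum(1,keepdims=True));K=c['camera_matrix']
m=(s*[K[0,0],K[1,1]]+K[:2,2]).astype(np.float32).reshape(501,501,2)
o=cv2.remap(f,m[...,0],m[...,1],cv2.INTER_CUBIC)
for k in(5,10,15): cv2.circle(o,(250,250),k*10,(255,0,0),1)
cv2.imwrite('pics/rect.png',o[...,::-1])
```

```text
rim (array([ 0.44017108, -0.16865476]), np.float64(0.08469585875285845), 2942)
0.14 120 [ 0.43598204 -0.16699271  0.15219298] [ 0.43351292 -0.17514321  0.14055589] [ 0.44360458 -0.16196268  0.16197862] (array([ 0.44059815, -0.16880439]), np.float64(0.006617184628503751), 120)
0.162 157 [ 0.43955788 -0.16829791  0.16542621] [ 0.43396887 -0.17529553  0.16204851] [ 0.44669913 -0.16203305  0.16846532] (array([ 0.44007091, -0.16849749]), np.float64(0.004450739175272329), 157)
keytop 281 440.51959228515625 -168.8136444091797 15.083515167236328
```

View pics/rect.png

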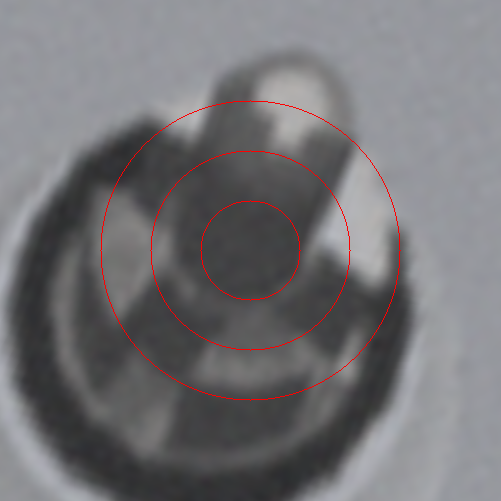

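Run:
```python
import cv2,numpy as np
d=np.load('k.npz');c={'T':d['T'],'k1':float(d['k1'])};K=d['K'];f=cv2.cvtColor(d['f'],cv2.COLOR_RGB2GRAY)
def samp(x,y):
    W=np.c_[x,y,np.full(len(x),.132)];C=(W-c['T'][:3,3])@c['T'][:3,:3];s=C[:,:2]/C[:,2:];s=s*(1+c['k1']*(s**2).sum(1,keepdims=True))
    m=(s*[K[0,0],K[1,1]]+K[:2,2]).astype(np.float32);return cv2.remap(f,m[:,0],m[:,1],cv2.INTER_LINEAR).ravel().astype(float)
A=np.radians(np.arange(0,360,5))
for cx,cy in((.4404,-.1687),):
    p=np.mean([samp(cx+r*np.cos(A),cy+r*np.sin(A)) for r in(.010,.0115,.013)],0)
    print([(int(np.degrees(a)),int(v)) for a,v in zip(A,p)])
g=np.mgrid[-15:15.1:.5,-15:15.1:.5].reshape(2,-1).T*1e-3;r=np.hypot(*g.T);g=g[(r>.0085)&(r<.0145)]
# exclude directions hidden by pilot (away from camera: camera at -x)
az=np.degrees(np.arctan2(g[:,1],g[:,0]));vis=abs(az-(-20))>45
g=g[vis];best=[]
for dx in np.arange(-2,2.1,.5):
  for dy in np.arange(-2,2.1,.5):
    v=np.minimum(samp(.4404+dx*1e-3+g[:,0],-.1687+dy*1e-3+g[:,1]),120)
    for t in range(0,90,2):
        a=np.radians(t);x=g@[np.cos(a),np.sin(a)];y=g@[-np.sin(a),np.cos(a)]
        k=(abs(x)<.0044)|(abs(y)<.0044);best.append((np.corrcoef(k,v)[0,1],t,dx,dy))
best.sort();print([tuple(np.round(b,2)) for b in best[:8]])
for t in range(0,90,6): print(t,round(min(b[0] for b in best if b[1]==t and b[2]==0 and b[3]==0),2),end='; ')
```

```text
[(0, 88), (5, 87), (10, 87), (14, 104), (20, 123), (25, 118), (29, 98), (35, 74), (40, 65), (45, 63), (50, 59), (55, 59), (59, 61), (65, 72), (70, 93), (75, 112), (80, 122), (85, 123), (90, 121), (95, 116), (100, 114), (105, 117), (110, 118), (115, 111), (119, 91), (125, 70), (130, 64), (135, 64), (140, 64), (145, 65), (150, 65), (155, 66), (160, 74), (165, 94), (170, 100), (175, 102), (180, 104), (185, 101), (190, 102), (195, 99), (200, 96), (205, 95), (210, 96), (215, 84), (220, 70), (225, 66), (230, 65), (235, 65), (239, 64), (245, 66), (250, 78), (255, 110), (260, 145), (265, 166), (270, 176), (275, 177), (280, 176), (285, 172), (290, 158), (295, 141), (300, 115), (305, 86), (310, 81), (315, 87), (320, 91), (325, 109), (330, 138), (335, 149), (340, 142), (345, 115), (350, 102), (355, 94)]
[(np.float64(-0.88), np.float64(52.0), np.float64(0.0), np.float64(0.0)), (np.float64(-0.88), np.float64(52.0), np.float64(0.0), np.float64(-0.5)), (np.float64(-0.87), np.float64(50.0), np.float64(0.0), np.float64(-0.5)), (np.float64(-0.86), np.float64(50.0), np.float64(0.0), np.float64(0.0)), (np.float64(-0.86), np.float64(52.0), np.float64(0.5), np.float64(0.0)), (np.float64(-0.86), np.float64(52.0), np.float64(0.5), np.float64(-0.5)), (np.float64(-0.86), np.float64(50.0), np.float64(0.0), np.float64(-1.0)), (np.float64(-0.85), np.float64(50.0), np.float64(-0.5), np.float64(-0.5))]
0 0.66; 6 0.73; 12 0.66; 18 0.49; 24 0.23; 30 -0.05; 36 -0.33; 42 -0.59; 48 -0.83; 54 -0.85; 60 -0.64; 66 -0.37; 72 -0.08; 78 0.2; 84 0.46;
```

Shaft axis is (0.4404, -0.1687), with keyways at about 51° (mod 90). The disc's tabs sit at 117° ≡ 27°. Next I'll return and line up over the grip.

Call:
apply_moves --pt "0.0085 0.043 0 0 0 0.91" --pt "0.0085 0.043 0 0 0 0.91" --pt "0.0085 0.043 0 0 0 0.91" --pt "0.0085 0.043 0 0 0 0.91" --pt "0.0085 0.043 0 0 0 0.91" --pt "0.0085 0.043 0 0 0 0.91" --pt "0.0085 0.043 0 0 0 0.91" --pt "0.0085 0.043 0 0 0 0.91" --pt "0.0085 0.043 0 0 0 0.91" --pt "0 0 0 0 0 0" --pt "0 0 0 0 0 0"

```text
time_s: 5.05
ee_pos: [0.475, 0.1326, 0.2563]
eef_rot: [-0.747, 3.05, -0.001]
ft_force: [-0.0, -0.4, -0.4]
opening: 0.0853
grasp_force: 0.0
```

```bash
python3 bar.py
```

```text
{'time_s': np.float64(5.05), 'ee_pos': array([0.475, 0.133, 0.256]), 'eef_rot': array([-7.47e-01,  3.05e+00, -1.00e-03]), 'ft_force': array([-0.01 , -0.368, -0.354]), 'opening': np.float64(0.085), 'q': array([ 0.187,  0.178,  1.643, -0.   ,  1.319, -1.864])}
tool y [-0.462  0.887 -0.001]
cam [0.4153042  0.10196705 0.39201439] [ 0.23572706  0.12210698 -0.96411754]
disc_grip 0.9 [251.2, 171.0] [[0.4713 0.1294 0.094 ]]
disc_grip 0.75 [435.7, 223.1] [[0.4271 0.3488 0.094 ]]
859 [0.47271525 0.12935013 0.11303923] 474.7247619628906 130.36911010742188 (54.85606002807617, 17.943653106689453) 26.898468017578125
[[446.20523 125.96153]
 [454.32315 109.95921]
 [503.2443  134.77669]
 [495.12637 150.779  ]]
disc 474.7203063964844 130.9285430908203 72.39047241210938 0.06856491289274431
```

Call:
apply_moves --pt "0 -0.003 -0.044 0 0 0" --pt "0 0 -0.044 0 0 0" --pt "0 0 -0.044 0 0 0" --pt "0 0 -0.044 0 0 0" --pt "0 0 -0.036 0 0 0" --pt "0 0 -0.016 0 0 0" --pt "0 0 0 0 0 0" --pt "0 0 0 0 0 0"

```text
time_s: 6.0
ee_pos: [0.4755, 0.1281, 0.0849]
eef_rot: [-0.74, 3.053, -0.0]
ft_force: [-0.6, 0.0, 0.6]
opening: 0.0849
grasp_force: 0.0
```

Call:
apply_moves --pt "0 0 0 0 0 0" --pt "0 0 0 0 0 0" --pt "0 0 0 0 0 0" --pt "0 0 0 0 0 0" --pt "0 0 0 0 0 0" --pt "0 0 0 0 0 0" --pt "0 0 0 0 0 0" --pt "0 0 0 0 0 0" --pt "0 0 0 0 0 0" --pt "0 0 0 0 0 0" --claw 1

```text
time_s: 7.0
ee_pos: [0.4755, 0.1288, 0.085]
eef_rot: [-0.742, 3.052, -0.0]
ft_force: [-0.7, -0.7, 5.5]
opening: 0.0174
grasp_force: 63.5
```

Call:
apply_moves --pt "0 0 0.03 0 0 0" --pt "0 0 0.06 0 0 0" --pt "0 0 0.06 0 0 0" --pt "0 0 0.06 0 0 0" --pt "0 0 0.06 0 0 0" --pt "0 0 0.03 0 0 0" --pt "0 0 0 0 0 0" --pt "0 0 0 0 0 0"

```text
time_s: 7.8
ee_pos: [0.4744, 0.1287, 0.3082]
eef_rot: [0.742, -3.051, -0.0]
ft_force: [-0.0, 0.5, -3.6]
opening: 0.0174
grasp_force: 62.7
```

Call:
apply_moves --pt "-0.0026 -0.022 0 0 0 -0.5" --pt "-0.0052 -0.0441 0 0 0 -1" --pt "-0.0052 -0.0441 0 0 0 -1" --pt "-0.0052 -0.0441 0 0 0 -1" --pt "-0.0052 -0.0441 0 0 0 -1" --pt "-0.0052 -0.0441 0 0 0 -1" --pt "-0.0052 -0.0441 0 0 0 -1" --pt "-0.0052 -0.0441 0 0 0 -1" --pt "-0.0052 -0.0441 0 0 0 -1" --pt "-0.0026 -0.022 0 0 0 -0.5" --pt "0 0 0 0 0 0" --pt "0 0 0 0 0 0" --pt "0 0 0 0 0 0"

```text
time_s: 9.1
ee_pos: [0.4394, -0.1676, 0.3081]
eef_rot: [-0.656, -3.069, -0.002]
ft_force: [0.2, -0.1, -2.3]
opening: 0.0173
grasp_force: 62.3
```

```bash
cat > st.py <<'E'
from h import *
s=env.observe();M=R.from_rotvec(s['eef_rot']).as_matrix()
print({k:np.round(s[k],4) for k in('time_s','ee_pos','ft_force','wrist_torque','opening','grasp_force','q')})
print('tool y deg',np.degrees(np.arctan2(M[1,1],M[0,1])),'tool z',M[:,2].round(3))
c=cap('wrist');P=cloud(c);t=s['ee_pos']
h=P[...,2]-t[2];r=np.hypot(P[...,0]-t[0],P[...,1]-t[1])
m=(abs(h+.018)<.012)&(r<.09)&(r>.04)&(c['range_z']>0);Q=P[m]
if m.sum()>50:
    A=np.c_[Q[:,:2]-t[:2],np.ones(len(Q))];k=np.linalg.lstsq(A,Q[:,2],rcond=None)[0];print('disc plane',m.sum(),k.round(4),'rel z',k[2]-t[2])
    H=cv2.convexHull(((Q[:,:2]-t[:2])*1e3).astype(np.float32));(x,y),rr=cv2.minEnclosingCircle(H);print('disc centre rel mm',x,y,rr)
m=(h>.01)&(h<.035)&(r<.035)
b=P[m]
import sys
if len(sys.argv)>1: save(c,sys.argv[1])
E
python3 st.py w2.png
```

```text
{'time_s': np.float64(9.1), 'ee_pos': array([ 0.4394, -0.1676,  0.3081]), 'ft_force': array([ 0.2332, -0.0969, -2.2859]), 'wrist_torque': array([-0.0292, -0.0201, -0.0376]), 'opening': np.float64(0.0173), 'grasp_force': np.float64(62.3222), 'q': array([-4.5470e-01,  1.1040e-01,  1.5934e+00,  7.0000e-04,  1.4412e+00,
       -1.6042e+00])}
tool y deg 65.85255369720997 tool z [-0.003  0.002 -1.   ]
disc plane 20371 [-0.0035  0.0094  0.2914] rel z -0.016635029610256147
disc centre rel mm -0.21630753576755524 0.1071731299161911 72.03386688232422
```

View pics/w2.png

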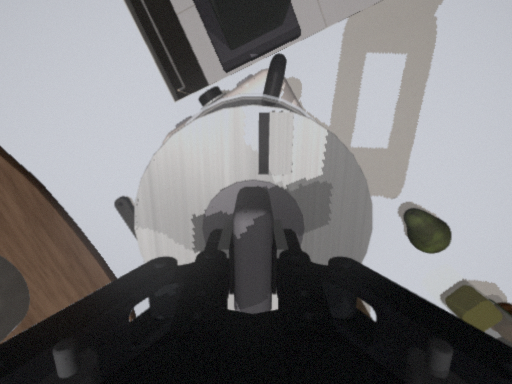

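The disc is held upright, centred within 0.3 mm of the TCP, at (250,215) in the picture. I'll lower it over the pilot.

Call:
apply_moves --pt "0.0013 -0.0014 -0.02 0 0 0" --pt "0 0 -0.03 0 0 0" --pt "0 0 -0.03 0 0 0" --pt "0 0 -0.02 0 0 0" --pt "0 0 -0.008 0 0 0" --pt "0 0 0 0 0 0" --pt "0 0 0 0 0 0"

```text
time_s: 9.85
ee_pos: [0.4417, -0.1697, 0.2293]
eef_rot: [0.658, 3.071, -0.0]
ft_force: [-0.2, -0.4, -2.6]
opening: 0.017
grasp_force: 62.4
```

Call:
apply_moves --pt "0 0 -0.004 0 0 0" --pt "0 0 -0.004 0 0 0" --pt "0 0 -0.004 0 0 0" --pt "0 0 -0.003 0 0 0" --pt "0 0 0 0 0 0"

```text
time_s: 10.35
ee_pos: [0.4408, -0.1698, 0.217]
eef_rot: [-0.659, -3.071, -0.0]
ft_force: [0.5, 0.4, -2.6]
opening: 0.0172
grasp_force: 62.4
```

Call:
apply_moves --pt "0 0.0013 -0.004 0 0 0" --pt "0 0 -0.004 0 0 0" --pt "0 0 -0.002 0 0 0" --pt "0 0 -0.001 0 0 0" --pt "0 0 0 0 0 0"

```text
time_s: 10.85
ee_pos: [0.4411, -0.1689, 0.209]
eef_rot: [-0.659, -3.071, -0.0]
ft_force: [0.2, -0.3, -3.4]
opening: 0.0174
grasp_force: 62.4
```

Call:
apply_moves --pt "0 0 -0.001 0 0 0" --pt "0 0 0 0 0 0"

```text
time_s: 11.05
ee_pos: [0.4411, -0.1689, 0.2083]
eef_rot: [0.659, 3.072, 0.0]
ft_force: [0.3, 0.7, -2.4]
opening: 0.017
grasp_force: 62.4
```

Call:
apply_moves --pt "0 0 -0.001 0 0 0" --pt "0 0 0 0 0 0"

```text
time_s: 11.25
ee_pos: [0.4411, -0.1689, 0.2076]
eef_rot: [-0.659, -3.072, -0.0]
ft_force: [0.5, 0.0, -3.5]
opening: 0.0173
grasp_force: 62.4
```

Call:
apply_moves --pt "0 0 -0.001 0 0 0" --pt "0 0 0 0 0 0"

```text
time_s: 11.45
ee_pos: [0.4412, -0.169, 0.207]
eef_rot: [0.659, 3.071, -0.0]
ft_force: [-0.6, 0.2, -3.5]
opening: 0.0174
grasp_force: 62.7
```

Call:
apply_moves --pt "0 0 -0.0005 0 0 0" --pt "0 0 0 0 0 0"

```text
time_s: 11.65
ee_pos: [0.4412, -0.169, 0.2068]
eef_rot: [0.659, 3.071, -0.0]
ft_force: [-0.7, 0.0, 0.6]
opening: 0.0175
grasp_force: 63.0
```

Call:
apply_moves --pt "0 0 -0.0005 0 0 0" --pt "0 0 0 0 0 0"

```text
time_s: 11.85
ee_pos: [0.4413, -0.169, 0.2067]
eef_rot: [0.659, 3.071, -0.0]
ft_force: [-1.5, 0.4, 5.4]
opening: 0.0174
grasp_force: 63.6
```

Tabs are resting on the keyed section, at about 8 N. I'll ease to about 5 N and turn toward the keyways.

Call:
apply_moves --pt "0 0 0.0003 0 0 -0.3" --pt "0 0 0 0 0 -0.3" --pt "0 0 0 0 0 -0.3" --pt "0 0 0 0 0 -0.3" --pt "0 0 0 0 0 0"

```text
time_s: 12.35
ee_pos: [0.4416, -0.1694, 0.2066]
eef_rot: [0.843, 3.025, -0.001]
ft_force: [0.2, -1.1, 3.1]
opening: 0.017
grasp_force: 63.5
```

Call:
apply_moves --pt "0 0 0 0 0 -0.3" --pt "0 0 0 0 0 -0.3" --pt "0 0 0 0 0 0"

```text
time_s: 12.65
ee_pos: [0.4414, -0.1693, 0.2064]
eef_rot: [0.934, 2.999, -0.001]
ft_force: [0.4, -1.9, 2.1]
opening: 0.0172
grasp_force: 63.4
```

```bash
python3 st.py | head -2
```

```text
{'time_s': np.float64(12.65), 'ee_pos': array([ 0.4414, -0.1693,  0.2064]), 'ft_force': array([ 0.4315, -1.943 ,  2.1451]), 'wrist_torque': array([-0.5785, -0.0978,  0.042 ]), 'opening': np.float64(0.0172), 'grasp_force': np.float64(63.3743), 'q': array([-4.5530e-01,  1.9450e-01,  1.7592e+00, -5.0000e-04,  1.1872e+00,
       -1.4219e+00])}
```

Call:
apply_moves --pt "0 0 0 0 0 -0.25" --pt "0 0 0 0 0 -0.25" --pt "0 0 0 0 0 0"

```text
time_s: 13.0
ee_pos: [0.4401, -0.168, 0.2054]
eef_rot: [-1.008, -2.972, -0.002]
ft_force: [0.5, -0.2, -2.3]
opening: 0.0171
grasp_force: 62.5
```

Call:
apply_moves --pt "0 0 0 0 0 -0.25" --pt "0 0 0 0 0 -0.2" --pt "0 0 0 0 0 0"

```text
time_s: 13.3
ee_pos: [0.4405, -0.1685, 0.2059]
eef_rot: [-1.075, -2.95, -0.001]
ft_force: [-0.1, -0.0, -3.1]
opening: 0.0175
grasp_force: 62.5
```

```bash
python3 st.py | head -3
```

```text
{'time_s': np.float64(13.3), 'ee_pos': array([ 0.4405, -0.1685,  0.2059]), 'ft_force': array([-0.0891, -0.044 , -3.0721]), 'wrist_torque': array([ 0.0023,  0.0284, -0.0188]), 'opening': np.float64(0.0175), 'grasp_force': np.float64(62.4625), 'q': array([-4.5500e-01,  1.9470e-01,  1.7604e+00,  3.0000e-04,  1.1882e+00,
       -1.3274e+00])}
tool y deg 49.9761866394867 tool z [-0.001  0.001 -1.   ]
```

The force has vanished, so the tabs dropped in. I'll lower gently with force checks.

Call:
apply_moves --pt "0 0 -0.001 0 0 0" --pt "0 0 -0.001 0 0 0" --pt "0 0 0 0 0 0"

```text
time_s: 13.65
ee_pos: [0.4409, -0.1688, 0.2047]
eef_rot: [-1.074, -2.952, -0.0]
ft_force: [-0.2, -0.2, -2.9]
opening: 0.0169
grasp_force: 62.5
```

Call:
apply_moves --pt "0 0 -0.001 0 0 0" --pt "0 0 0 0 0 0"

```text
time_s: 13.85
ee_pos: [0.4409, -0.1688, 0.2039]
eef_rot: [-1.074, -2.952, -0.0]
ft_force: [-0.6, 0.6, -2.3]
opening: 0.0173
grasp_force: 62.5
```

Call:
apply_moves --pt "0 0 -0.001 0 0 0" --pt "0 0 0 0 0 0"

```text
time_s: 14.05
ee_pos: [0.441, -0.1688, 0.2032]
eef_rot: [-1.074, -2.952, -0.0]
ft_force: [0.1, -0.2, -2.9]
opening: 0.0173
grasp_force: 62.5
```

Call:
apply_moves --pt "0 0 -0.0015 0 0 0" --pt "0 0 -0.0015 0 0 0" --pt "0 0 -0.0015 0 0 0" --pt "0 0 -0.0015 0 0 0" --pt "0 0 0 0 0 0"

```text
time_s: 14.55
ee_pos: [0.441, -0.1688, 0.1986]
eef_rot: [-1.074, -2.952, -0.0]
ft_force: [-0.8, 0.5, -3.4]
opening: 0.0168
grasp_force: 62.5
```

Call:
apply_moves --pt "0 0 -0.0015 0 0 0" --pt "0 0 -0.0015 0 0 0" --pt "0 0 -0.001 0 0 0" --pt "0 0 0 0 0 0"

```text
time_s: 14.95
ee_pos: [0.441, -0.1688, 0.1957]
eef_rot: [-1.074, -2.952, -0.0]
ft_force: [-1.5, 1.0, -3.0]
opening: 0.0175
grasp_force: 62.5
```

Call:
apply_moves --pt "0 0 -0.001 0 0 0" --pt "0 0 -0.001 0 0 0" --pt "0 0 0 0 0 0"

```text
time_s: 15.25
ee_pos: [0.441, -0.1688, 0.1942]
eef_rot: [-1.074, -2.952, -0.0]
ft_force: [-1.4, 2.0, -1.8]
opening: 0.0174
grasp_force: 62.5
```

```bash
python3 st.py | head -3
```

```text
{'time_s': np.float64(15.25), 'ee_pos': array([ 0.441 , -0.1688,  0.1942]), 'ft_force': array([-1.3688,  1.9669, -1.8358]), 'wrist_torque': array([0.2381, 0.2668, 0.0335]), 'opening': np.float64(0.0174), 'grasp_force': np.float64(62.5018), 'q': array([-0.4551,  0.207 ,  1.7775,  0.    ,  1.1573, -1.3281])}
tool y deg 50.02051373119936 tool z [-0.  0. -1.]
disc plane 28692 [0.0052 0.001  0.1763] rel z -0.01794963900598992
```

Call:
apply_moves --pt "0 0 -0.0015 0 0 0" --pt "0 0 -0.0015 0 0 0" --pt "0 0 0 0 0 0"

```text
time_s: 15.6
ee_pos: [0.4411, -0.1688, 0.1929]
eef_rot: [1.074, 2.952, -0.0]
ft_force: [-3.0, 1.9, 4.9]
opening: 0.0174
grasp_force: 63.8
```

Call:
apply_moves --pt "0 0 -0.0015 0 0 0" --pt "0 0 -0.001 0 0 0" --pt "0 0 0 0 0 0"

```text
time_s: 15.9
ee_pos: [0.4411, -0.1688, 0.1912]
eef_rot: [1.074, 2.952, -0.0]
ft_force: [-3.6, 3.0, 5.4]
opening: 0.0174
grasp_force: 64.0
```

Call:
apply_moves --pt "0 0 -0.001 0 0 0" --pt "0 0 -0.0005 0 0 0" --pt "0 0 0 0 0 0"

```text
time_s: 16.2
ee_pos: [0.4411, -0.1688, 0.1901]
eef_rot: [1.074, 2.952, -0.0]
ft_force: [-3.3, 2.8, 6.9]
opening: 0.0173
grasp_force: 64.0
```

Call:
apply_moves --pt "0 0 -0.001 0 0 0" --pt "0 0 -0.0008 0 0 0" --pt "0 0 0 0 0 0"

```text
time_s: 16.5
ee_pos: [0.4411, -0.1688, 0.189]
eef_rot: [1.074, 2.952, -0.0]
ft_force: [-3.9, 3.6, 7.6]
opening: 0.0172
grasp_force: 64.1
```

Call:
apply_moves --pt "0 0 -0.0008 0 0 0" --pt "0 0 0 0 0 0"

```text
time_s: 16.7
ee_pos: [0.4412, -0.1689, 0.1889]
eef_rot: [1.073, 2.951, -0.0]
ft_force: [-4.7, 3.2, 12.6]
opening: 0.0173
grasp_force: 64.9
```

Call:
apply_moves --pt "0 0 -0.0007 0 0 0" --pt "0 0 0 0 0 0" --pt "0 0 0 0 0 0"

```text
time_s: 17.0
ee_pos: [0.4412, -0.1689, 0.1889]
eef_rot: [1.073, 2.951, -0.0]
ft_force: [-5.5, 3.8, 15.9]
opening: 0.0172
grasp_force: 65.4
```

Call:
apply_moves --pt "0 0 0.0014 0 0 0" --pt "0 0 0 0 0 0"

```text
time_s: 17.2
ee_pos: [0.4412, -0.1688, 0.1889]
eef_rot: [1.073, 2.952, -0.0]
ft_force: [-4.7, 3.1, 9.4]
opening: 0.0175
grasp_force: 64.4
```

It bottomed out at 0.1889, 17.8 mm below the key contact. Letting go and backing away.

Call:
apply_moves --pt "0 0 0 0 0 0" --pt "0 0 0 0 0 0" --pt "0 0 0 0 0 0" --pt "0 0 0 0 0 0" --pt "0 0 0 0 0 0" --pt "0 0 0 0 0 0" --claw 0.4

```text
time_s: 17.8
ee_pos: [0.4412, -0.169, 0.1875]
eef_rot: [-1.074, -2.952, 0.0]
ft_force: [0.5, 0.5, -0.6]
opening: 0.0511
grasp_force: 0.0
```

Call:
apply_moves --pt "0 0 0.02 0 0 0" --pt "0 0 0.03 0 0 0" --pt "0 0 0.04 0 0 0" --pt "0 0 0.05 0 0 0" --pt "0 0 0.04 0 0 0" --pt "0 0 0 0 0 0" --pt "0 0 0 0 0 0"

```text
time_s: 18.5
ee_pos: [0.4413, -0.169, 0.3231]
eef_rot: [1.073, 2.951, -0.0]
ft_force: [-0.0, -0.1, -0.6]
opening: 0.0515
grasp_force: 0.0
```

Run:
```python
from h import *
s=env.observe();print(s['time_s'],s['ee_pos'],s['ft_force'],s['opening'])
c=cap('wrist');P=cloud(c);r=np.hypot(P[...,0]-.4405,P[...,1]+.1687)
m=(r>.036)&(r<.068)&(abs(P[...,2]-.17)<.02)&(c['range_z']>0);Q=P[m]
k=np.linalg.lstsq(np.c_[Q[:,:2]-[.4405,-.1687],np.ones(len(Q))],Q[:,2],rcond=None)[0];print('disc plane',m.sum(),k)
m=(r>.08)&(r<.09)&(abs(P[...,2]-.175)<.005);print('rim z',np.median(P[m][:,2]))
save(c,'w3.png')
```

```text
18.5 [ 0.4413226  -0.16901361  0.32314162] [-0.00428104 -0.11859598 -0.56603853] 0.05152948935265639
disc plane 8707 [0.00020539 0.00055279 0.17245414]
rim z 0.1751901589752649
```

View pics/w3.png

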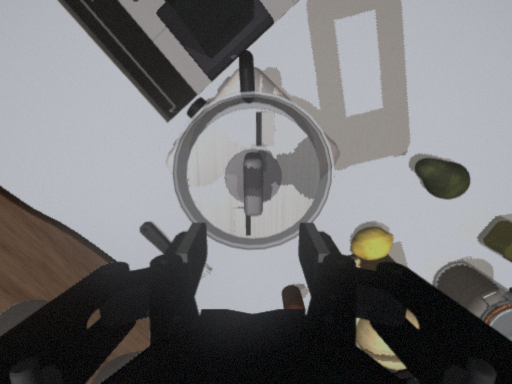

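The disc lies flat inside the bowl at (252,172). Its plane is at 0.1725, which matches the expected home height of 0.104 + 0.0686 (the height measured with it standing on the worktop).

```bash
python3 -c "
from plant import env
print(env.sign_off())"
```

```text
the job is handed in; nothing more can be done
None
```

The slicing disc is on the drive shaft with its tabs in the keyways, pressed fully home (level, just below the bowl rim) and released; I handed the job in at about 18.5 s, and `env.sign_off()` returned no verdict.

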